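Take the horn anvil from the bench drawer and point its horn at the red mark

TASK

Pull open the drawer of the small wooden cabinet by its brass handle and lift out the little horn anvil, keeping it upright. Set it down gently (do not drop it), standing in the middle of the round wooden block and turned about its upright axis so that its pointed horn (not the square heel) points straight over the block's red mark, and let go of it. Then push the drawer fully shut; leave the green wax in the drawer and everything else on the bench where it is.

Things in the scene. Friction and masses are not known exactly. Their poses are not given: they have to be found in the camera images.
- cabinet: Bench-top wooden cabinet fixed to the table, 240 (x) x 280 (y) x 104 mm high, with one drawer that fills its front; a medium-brown case with a dark front. Origin: centre of its underside, on the table. Its own -x axis is the way its front faces and the way the drawer slides open; z is up. Its top face is at height 104 mm; tins 30 mm high stand fixed on its rear half. Position and yaw vary.
- cabinet_drawer0 (a joint): Opening of the drawer in m: 0 is shut, grows as it slides out along the cabinet's -x, stop at 0.165. Starts shut or up to 20 mm ajar. About 1 to 2 N of sliding friction; stays where it is left, has no spring. It must be open nearly all the way (0.15 or more) to reach the anvil from above with room for the fingers.
- drawer_floor (a point): Centre of the drawer's inner floor, 22 mm above the table; moves with the drawer, axes as the cabinet's. Inside 195 mm (x) x 238 mm (y); side walls up to 82 mm, front panel (15 mm thick) up to 92 mm above the table. The anvil starts loose on this floor, upright, in the front half, horn turned roughly to +y, and rides along with the drawer.
- cabinet_drawer0_handle (a point): Middle of the drawer's brass bar handle, on the bar's axis; moves with the drawer. Round bar 11 mm thick, 120 mm long, along the cabinet's y, 66 mm above the table, 35 mm in front of the drawer's face (29 mm free behind it), 38 mm below the cabinet top. Can be pinched from above, fingers closing along the cabinet's x, opened about 24 mm so that the inner finger fits behind.
- anvil: Steel horn anvil, 0.65 to 0.9 kg, 108 mm long, 62 high, on a blue round foot 60 mm in diameter, 10 thick. Origin: centre of the foot's underside, z up. Its +x is the way the pointed horn points (tip 62 mm from the upright axis); the square heel reaches 46 mm to -x. Bright body with flat parallel sides 28 mm apart (y), x -25 to +21 mm, z 34 to 62 mm, on a thinner blue waist.
- anvil_grip (a point): Centre of the anvil's steel body, on its upright axis, 48 mm above the underside of the foot: grip here across the 28 mm width, fingers closing along the anvil's y; grips of 40 to 60 N hold it.
- anvil_horn (a point): Tip of the anvil's pointed horn, 62 mm along the anvil's +x from its axis, 48 mm above the underside of the foot.
- block: Round wooden block fixed to the table, 130 mm in diameter, 40 mm high, flat top with a light round spot of 66 mm diameter, edged by a dark line, at its centre. Origin: centre of its underside, on the table. Its own +x axis points at its red mark. Position and yaw vary.
- block_mark (a point): Outer end of the red mark: a red bar 14 mm wide on the block's rim, level with its top, running outward from 54 to 96 mm from the block's centre; this point lies 85 mm from the centre, 40 mm above the table.
- wax: Bystander: green block of carving wax, 70 x 30 x 25 mm, loose on the drawer floor at the cabinet's -y side. Origin: centre of its underside. It stays in the drawer.
- hammer: Bystander on the table: hammer with a light wooden handle, 220 mm long along its x, 26 mm thick. Origin: underside, middle of its length.
- plate: Bystander on the table: square steel bench plate, 90 x 90 x 20 mm. Origin: centre of its underside.
- jar: Bystander on the table: open glass jar 56 mm in diameter, 70 mm high, with steel burs sticking out to 100 mm. Origin: centre of its underside.
- caliper: Bystander on the table: flat steel caliper with a black slide, 180 mm long along its x, 8 mm thick. Origin: underside, middle of its length.
Things that resemble listed ones, but are neither listed nor needed, are in the scene too. What is shaped like the block but blue is not meant.

How it is judged (in metres and radians):
On the way, in this order (a step that is already met when the one before it is completed fails the run):
1. the drawer is pulled open by more than 110 mm (value of joint cabinet_drawer0 above 0.11 m), for 0.2 s.
2. the anvil is lifted out of the drawer (its foot higher than the drawer's front) (height (world z) of anvil above 0.092 m), for 0.1 s.
3. the anvil stands released in the middle of the block with its horn over the red mark (horizontal distance between anvil and block below 0.015 m and angle between the x axis of anvil and the x axis of block, either way round below 0.14 rad and x of anvil_horn in the frame of block above 0.03 m and z of anvil in the frame of block between 0.036 and 0.045 m and angle between anvil's own z axis and vertical below 0.06 rad and linear speed of anvil below 0.02 m/s and contact force between the fingers and anvil below 0.3 N), for 0.3 s.
At the end, for the whole second after the job is handed in: The anvil stands still, upright (within 0.06 rad) and released on the block's top, its axis within 15 mm of the block's centre, its horn (not the heel) within 0.14 rad (8 degrees) of the direction of the red mark; the drawer is shut to within 8 mm with the green wax still in it (all of step 3 and value of joint cabinet_drawer0 below 0.008 m and height (world z) of wax between 0.015 and 0.06 m); the robot touches nothing.
It fails at once if the anvil is tipped by more than 0.5 rad (angle between anvil's own z axis and vertical above 0.5 rad).
It fails at once if the anvil is dropped: let go over the block with its foot more than 10 mm above the block's top (contact force between the fingers and anvil below 0.1 N and z of anvil in the frame of block above 0.05 m and horizontal distance between anvil and block below 0.06 m).
It fails at once if the wax is lifted out of the drawer (height (world z) of wax above 0.09 m).
It fails at once if a bystander on the table (hammer, steel plate, jar, caliper) is moved by more than 40 mm (distance of any of hammer, plate, jar, caliper from where it was at the start of the episode above 0.04 m).
It also fails if it takes over 64 s, if anything falls off the work surface, if the arm or the gripper's body presses on something with over 40 N, if the wrist force passes 120 N, or if a joint passes its speed limit or range.

ROBOT

A 6-joint arm with a two-finger parallel gripper is mounted at the origin on the work surface. World frame = base frame: x ahead of the robot, y to its left, z up, the work surface at z = 0. Lengths are in m, angles in degrees, forces in N, time in s.
With the tool pointing down it reaches from about 0.275 to 0.825 m from the base axis. Payload 4.9 kg.
Tool frame: the origin (TCP) lies on the centre line of the jaws, within the pads' length; the fingertips stand 25 mm ahead of it and the grasp point (between the pads) lies 6 mm ahead of it (env.tcp_to_tips is the z of the fingertips in the tool frame, in m); z points along the fingers, y is the line along which they close (so a half turn about z gives the same grasp; the last joint's range is limited). The gripper opens to 85 mm and grips with 20 to 120 N. Pads are 22 mm wide; open, the fingers measure 114 mm over their backs; the gripper's body (76 mm by 85 mm) begins 54 mm behind the grasp point. The pads swing forward as they close: fully open they stand 13 mm farther back than shut.
Start: joints at [-83.606, 18.69, -11.035, 60.275, 0, 82.311], TCP at [0.134, -0.533, 0.231] pointing down, gripper open.
Joint ranges: [-152.03, 152.03], [-55.5, 102.48], [-74.3, 77.21], [-110.64, 120.58], [-84.22, 78.4], [-180, 180]. Speed limits (degrees/s): [147.25, 147.25, 180, 180, 180, 180].

INTERFACE

Orientations are given as [roll, pitch, yaw] about the fixed x, y, z axes, in that order (R = Rz(yaw) Ry(pitch) Rx(roll)).
In Python, from workcell import env gives the robot as it stands.
- The arm moves only by the tool move_arm, never from a script. Its argument "deltas" is one flat list of numbers, 5 for each row, row after row: the opening, from -1 (shut) to 1 (fully open), then the shift along the tool's x, y, z scaled (see below), then the turn about the tool's z scaled (see below). In form: [grip, x, y, z, roll, grip, x, y, z, roll, ...]. A call has 1 to 5 rows; each row shifts and turns the commanded pose from where the row before left it, along the tool's axes as they then stand; what a row does not reach is not made up. The controller multiplies each number of a shift by 50 mm and each number of a turn by 0.08 rad. A row lasts 1/8 s, in which the tool goes at most 62.5 mm and 10.7 degrees, less where a joint would pass 70% of its speed; a pose out of reach is approached as far as the arm can. A call with a number of a shift or a turn outside -1 to 1 is refused whole. A call with a gripper value outside its range is refused whole. The fingers move at their own pace and stop on an object; the grip force is fixed at half the most. Time passes only in rows, so rows that do not move let the fingers close. It gives the time, the measured TCP pose, the force, the opening and the grip force at its end, in the units of the state.
- env.get_obs(): the state, without advancing time (a new reading comes with each control period).
- env.read_camera(name): name is "scene" or "side" or "wrist"; returns a dict with "image" (480x640x3 uint8, red, green, blue), "intrinsics" (3x3 intrinsics, pixels), "eye" and "attitude" of the camera in the world. Camera axes: x right, y down, z forward; pixel columns grow to the right and rows downward; lengths in m; the calibration is good to about 2 mm. The wrist camera is an equidistant fisheye: a pixel r from the principal point sees the ray r / f radians off the axis. A picture is of the moment at which its call begins. There is no depth.
- env.close_job(): hands the job in; it is judged then, once.
The state is a dict: "t": time; "joint_positions": joint angles; "qd": joint speeds; "joint_torque": joint torques, N m; "ee_pos": TCP position; "orientation": TCP orientation; "wrist_force": force on the tool from outside, world axes, zero at the start; "wrist_torque": the same for the moment, N m; "grip_width": opening from 0.0 (shut) to 1.0 (fully open); "gripper_force": force on a finger pad.
Only numpy, scipy, OpenCV 4.12 (cv2) and the standard library are available. Lean on these libraries where they do the work, as an engineer would, in place of code of your own. Each camera call takes 0.05 s, during which the arm holds its last target. There are 200 camera calls.

## Working session

There is one attempt and no reset: what is moved stays moved. The work goes in short steps, Python scripts to look and compute and a tool call to move; the robot and the scene stay as the last step left them, time stands still between calls to the robot, and variables do not carry over. Pictures are saved under pics/ and viewed, at most 10 in all, crops included, and the job is handed in when it is done.

Besides the shell and the picture viewer there is one more tool, called by a JSON object that holds its "method" and its "body". move_arm: Moves the arm, as the interface text tells. Its arguments: {"type":"object","properties":{"deltas":{"type":"array"}},"required":["deltas"]}

```bash
ls; mkdir -p pics; cat > h.py <<'E'
import numpy as np, cv2
from workcell import env
from scipy.spatial.transform import Rotation as R
def cam(n):
    c=env.read_camera(n); c['n']=n; return c
def Rc(c):
    a=np.array(c['attitude'],float)
    return a if a.shape==(3,3) else R.from_euler('xyz',a,degrees=True).as_matrix()
def ray(c,u,v):
    K=np.array(c['intrinsics']); x=(u-K[0,2])/K[0,0]; y=(v-K[1,2])/K[1,1]
    if c['n']=='wrist':
        r=np.hypot(x,y); s=np.sin(r)/r if r>1e-9 else 1; d=np.array([x*s,y*s,np.cos(r)])
    else: d=np.array([x,y,1.])
    d=Rc(c)@d; return d/np.linalg.norm(d)
def onz(c,u,v,z):
    e=np.array(c['eye']); d=ray(c,u,v); return e+d*(z-e[2])/d[2]
def tri(c1,p1,c2,p2):
    A=np.zeros((3,3));b=np.zeros(3);L=[]
    for c,p in((c1,p1),(c2,p2)):
        d=ray(c,*p);M=np.eye(3)-np.outer(d,d);A+=M;b+=M@np.array(c['eye']);L.append((M,np.array(c['eye'])))
    X=np.linalg.solve(A,b); return X,[np.linalg.norm(M@(X-e)) for M,e in L]
def save(c,f): cv2.imwrite('pics/'+f,c['image'][:,:,::-1])
E
python3 - <<'E'
from h import *
for n in('scene','side','wrist'):
    c=cam(n);save(c,n+'0.png');print(n,c['eye'],c['attitude'],c['intrinsics'])
print(env.get_obs(),env.tcp_to_tips)
E
```

```text
pics
scene [ 1.18565548 -0.33946126  1.26193495] [-149.50258986    0.45725782   64.49454821] [[483.65588059   0.         324.49987318]
 [  0.         483.65588059 242.40418564]
 [  0.           0.           1.        ]]
side [ 0.21161928 -1.1945508   1.45152616] [-139.12507559   -0.46411387  -16.47857272] [[552.77077207   0.         319.50402304]
 [  0.         552.77077207 233.35650435]
 [  0.           0.           1.        ]]
wrist [ 0.2111546  -0.51398971  0.37249627] [161.93611887   0.19420736 -75.89464804] [[371.64829954   0.         316.87780274]
 [  0.         371.64829954 246.35817458]
 [  0.           0.           1.        ]]
{'t': 0.15, 'joint_positions': array([-8.36044422e+01,  1.87228737e+01, -1.10782098e+01,  6.02754962e+01,
       -9.77158569e-04,  8.23119835e+01]), 'qd': array([ 0.00084345, -0.1581302 ,  0.18644496,  0.03582744,  0.06052235,
       -0.0552227 ]), 'joint_torque': array([ 6.18626309e-04, -4.43705821e+01,  2.62663776e+01,  1.05224771e-02,
       -1.20492505e-04,  1.05763334e-05]), 'ee_pos': array([ 0.13380147, -0.53301863,  0.23038166]), 'orientation': array([-1.79923978e+02, -9.27638191e-03,  1.40835688e+01]), 'wrist_force': array([-0.37502645, -0.4621528 , -0.00178612]), 'wrist_torque': array([-0.00593851,  0.00872774,  0.01219963]), 'gripper_force': 0.0, 'grip_width': 1.0028670529927644} 0.025
```

View pics/scene0.png

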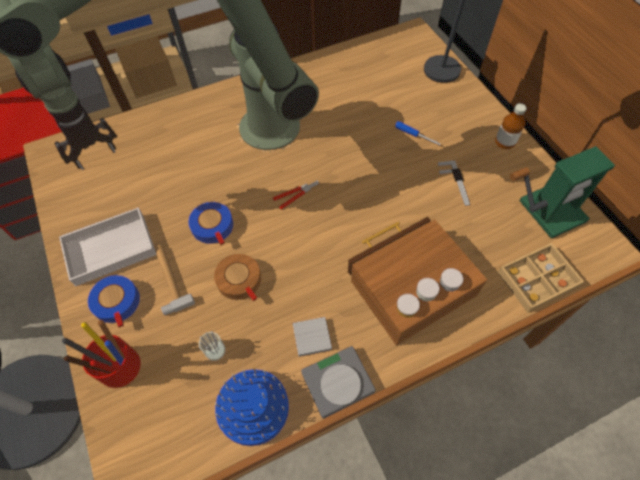

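View pics/side0.png

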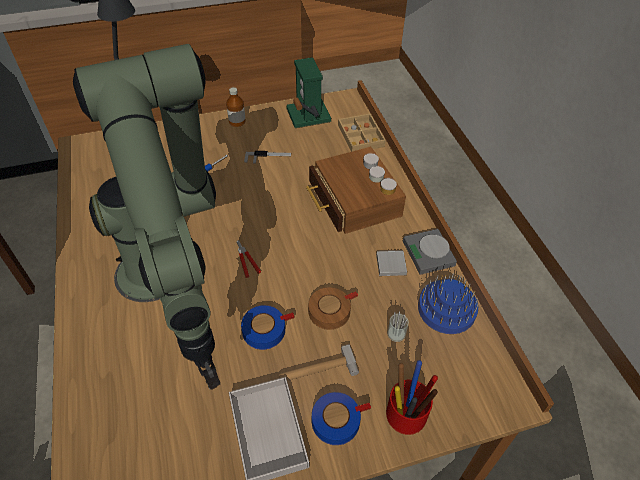

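The scene view shows three look-alike blocks. The ones at (211,222) and (113,298) are blue, and the one at (237,277) is wooden with a red mark at (251,293). In the side view the wooden one is at (330,307), with its mark at (351,295). The wooden one is the block meant. The cabinet is at scene (415,278), and its brass handle is at scene (382,234) and side (318,197). I'll confirm with enlarged crops and colour masks.

```bash
python3 - <<'E'
from h import *
S=cv2.imread('pics/scene0.png');D=cv2.imread('pics/side0.png')
def cr(I,u,v,w=100,h=75): return cv2.resize(I[v-h//2:v-h//2+h,u-w//2:u-w//2+w],(400,300),interpolation=cv2.INTER_CUBIC)
cv2.imwrite('pics/crop1.png',np.vstack([np.hstack([cr(S,240,277),cr(S,395,245)]),np.hstack([cr(D,335,305),cr(D,330,195)])]))
def blobs(I,lo,hi,box,nm):
    u0,v0,u1,v1=box
    H=cv2.cvtColor(I,cv2.COLOR_BGR2HSV)[v0:v1,u0:u1]
    m=cv2.inRange(H,lo,hi);n,l,s,c=cv2.connectedComponentsWithStats(m)
    for i in range(1,n):
        if s[i,4]>8:
            p=np.argwhere(l==i)[:,::-1].astype(np.float32)+[u0,v0]; print(nm,s[i,4],np.round(c[i]+[u0,v0],2),np.round(cv2.minAreaRect(p.astype(np.float32)),1) if 0 else cv2.boxPoints(cv2.minAreaRect(p.astype(np.float32))).round(1).tolist())
blobs(S,(0,150,90),(6,255,255),(200,250,275,310),'redS')
blobs(D,(0,150,90),(6,255,255),(300,280,365,330),'redD')
blobs(S,(20,120,100),(32,255,255),(350,215,420,260),'brassS')
blobs(D,(20,120,100),(32,255,255),(300,175,335,220),'brassD')
E
```

```text
redS 66 [250.59 293.11] [[244.8000030517578, 288.6000061035156], [250.0, 286.0], [256.0, 298.0], [250.8000030517578, 300.6000061035156]]
redD 60 [351.2  295.28] [[344.0, 296.0], [355.20001220703125, 290.3999938964844], [357.6000061035156, 295.20001220703125], [346.3999938964844, 300.79998779296875]]
```

View pics/crop1.png

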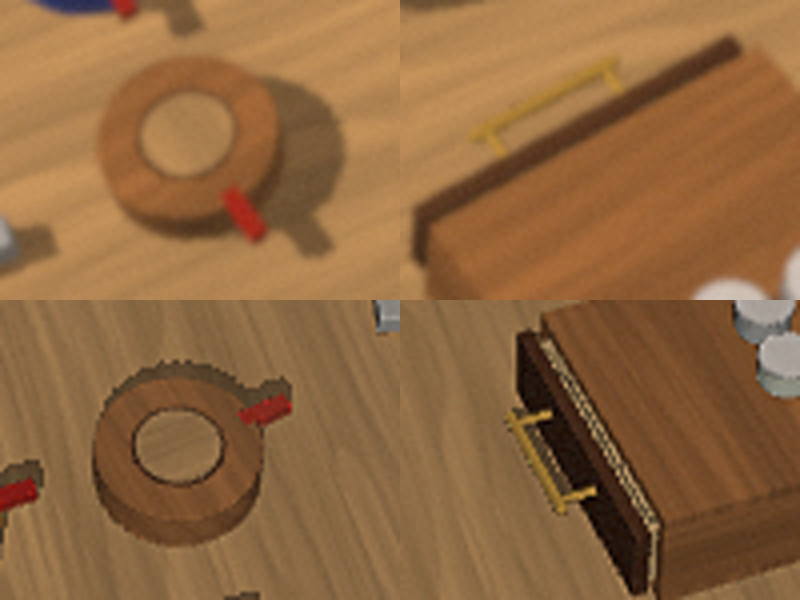

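The crop confirms the wooden block: its light spot is at scene (236.5,273) and side (329.5,304), and its red mark reaches scene (253,299). The brass bar ends are at scene (364,241.5) and (398,224), and at side (308,186) and (320,210). The drawer stands slightly ajar.

```bash
python3 - <<'E'
from h import *
s=cam('scene');d=cam('side')
def T(a,b,n):
    X,r=tri(s,a,d,b);print(n,X.round(4),np.round(r,4));return X
c=T((236.4,273.1),(329.4,304.1),'spot')
m=T((250.6,293.1),(351.2,295.3),'redcentroid')
print('yaw block',np.degrees(np.arctan2(*(m-c)[1::-1])), np.linalg.norm((m-c)[:2]))
for k,(a,b) in {'scene':(s,((236.4,273.1),(250.6,293.1))),'side':(d,((329.4,304.1),(351.2,295.3)))}.items():
    p=[onz(a,*q,0.04) for q in b];e=p[1]-p[0];print(k,p[0].round(4),np.degrees(np.arctan2(e[1],e[0])),np.hypot(*e[:2]))
SE=[(364.2,241.4),(397.7,223.9)];DE=[(307.9,185.9),(320.2,210.1)]
for perm in((0,1),(1,0)):
    A=T(SE[0],DE[perm[0]],'h0');B=T(SE[1],DE[perm[1]],'h1');print(perm,(A+B)/2,np.linalg.norm(A-B),np.degrees(np.arctan2(*(A-B)[1::-1])))
for q,cc in((SE,s),(DE,d)):
    p=[onz(cc,*x,.066) for x in q];e=p[1]-p[0];print((p[0]+p[1])/2,np.degrees(np.arctan2(e[1],e[0])),np.hypot(*e[:2]))
E
```

```text
spot [ 0.5163 -0.3074  0.0417] [0.0012 0.0012]
redcentroid [ 0.5907 -0.2936  0.0395] [0.0015 0.0015]
yaw block 10.504756371610346 0.07566762433735821
scene [ 0.5144 -0.3064  0.04  ] 10.4799782664362 0.07669288454026002
side [ 0.5173 -0.3075  0.04  ] 9.31173554346424 0.07501558852110428
h0 [0.5881 0.0736 0.1247] [0.0411 0.0411]
h1 [0.5934 0.1495 0.022 ] [0.0472 0.0472]
(0, 1) [0.59073744 0.11153778 0.07335906] 0.12780153637121147 -93.97155197973959
h0 [0.594  0.0572 0.065 ] [0.0029 0.0029]
h1 [0.5849 0.1734 0.0715] [0.0002 0.0002]
(1, 0) [0.5894728  0.11529004 0.0682696 ] 0.11678876355748946 -85.52096121588677
[0.58730712 0.11747215 0.066     ] 94.9391885822194 0.11671720748244684
[0.59059646 0.11605921 0.066     ] -86.14572372089701 0.12645714496573127
```

```bash
cat >> h.py <<'E'
def plan(p1,yaw1,n,p0=None,yaw0=None):
    o=env.get_obs(); p=np.array(o['ee_pos'] if p0 is None else p0,float); y=o['orientation'][2] if yaw0 is None else yaw0
    D=(np.array(p1)-p)/n; dy=(yaw1-y)/n
    for i in range(n):
        M=R.from_euler('xyz',[180,0,y],degrees=True).as_matrix()
        print(*np.append(np.round(M.T@D/.05,2),round(-np.radians(dy)/.08,2))+0.,sep=',')
        y+=dy
E
python3 -c "
from h import *
plan([.589,.116,.2],94.5,20)"
```

```text
0.6,-0.52,0.03,-0.88
0.63,-0.48,0.03,-0.88
0.67,-0.43,0.03,-0.88
0.69,-0.38,0.03,-0.88
0.72,-0.33,0.03,-0.88
0.74,-0.28,0.03,-0.88
0.76,-0.23,0.03,-0.88
0.77,-0.17,0.03,-0.88
0.78,-0.12,0.03,-0.88
0.79,-0.06,0.03,-0.88
0.79,-0.01,0.03,-0.88
0.79,0.05,0.03,-0.88
0.79,0.1,0.03,-0.88
0.78,0.16,0.03,-0.88
0.76,0.21,0.03,-0.88
0.75,0.26,0.03,-0.88
0.73,0.32,0.03,-0.88
0.7,0.37,0.03,-0.88
0.68,0.41,0.03,-0.88
0.65,0.46,0.03,-0.88
```

{"method": "move_arm", "body": {"deltas": [-0.39, 0.6, -0.52, 0.03, -0.88, -0.39, 0.63, -0.48, 0.03, -0.88, -0.39, 0.67, -0.43, 0.03, -0.88, -0.39, 0.69, -0.38, 0.03, -0.88, -0.39, 0.72, -0.33, 0.03, -0.88]}}

```text
t: 0.88
ee_pos: [0.248, -0.3701, 0.2234]
orientation: [180.0, -0.0, 34.4]
wrist_force: [0.3, -0.5, 0.2]
grip_width: 0.308
gripper_force: 0.0
```

{"method": "move_arm", "body": {"deltas": [-0.39, 0.74, -0.28, 0.03, -0.88, -0.39, 0.76, -0.23, 0.03, -0.88, -0.39, 0.77, -0.17, 0.03, -0.88, -0.39, 0.78, -0.12, 0.03, -0.88, -0.39, 0.79, -0.06, 0.03, -0.88]}}

```text
t: 1.5
ee_pos: [0.3616, -0.2082, 0.2161]
orientation: [180.0, 0.0, 54.5]
wrist_force: [0.2, 0.1, 0.4]
grip_width: 0.306
gripper_force: 0.0
```

{"method": "move_arm", "body": {"deltas": [-0.39, 0.79, -0.01, 0.03, -0.88, -0.39, 0.79, 0.05, 0.03, -0.88, -0.39, 0.79, 0.1, 0.03, -0.88, -0.39, 0.78, 0.16, 0.03, -0.88, -0.39, 0.76, 0.21, 0.03, -0.88]}}

```text
t: 2.12
ee_pos: [0.4751, -0.0457, 0.2085]
orientation: [180.0, 0.0, 74.7]
wrist_force: [1.2, 0.7, 0.1]
grip_width: 0.304
gripper_force: 0.0
```

{"method": "move_arm", "body": {"deltas": [-0.39, 0.75, 0.26, 0.03, -0.88, -0.39, 0.73, 0.32, 0.03, -0.88, -0.39, 0.7, 0.37, 0.03, -0.88, -0.39, 0.68, 0.41, 0.03, -0.88, -0.39, 0.65, 0.46, 0.03, -0.88]}}

```text
t: 2.75
ee_pos: [0.5883, 0.1175, 0.2008]
orientation: [-180.0, 0.0, 94.9]
wrist_force: [0.1, -0.9, 0.8]
grip_width: 0.308
gripper_force: 0.0
```

```bash
python3 - <<'E'
from h import *
w=cam('wrist');save(w,'w1.png');o=env.get_obs();print(o['t'],o['ee_pos'],o['orientation'],o['grip_width'],w['eye'],w['attitude'])
E
```

```text
2.8 [0.59066611 0.12128604 0.20049867] [ 1.79855020e+02 -1.70333768e-01  9.51699011e+01] 0.307650309506428 [0.58148984 0.19674984 0.34296602] [ 1.61994111e+02 -6.45547440e-03  4.91642026e+00]
```

View pics/w1.png

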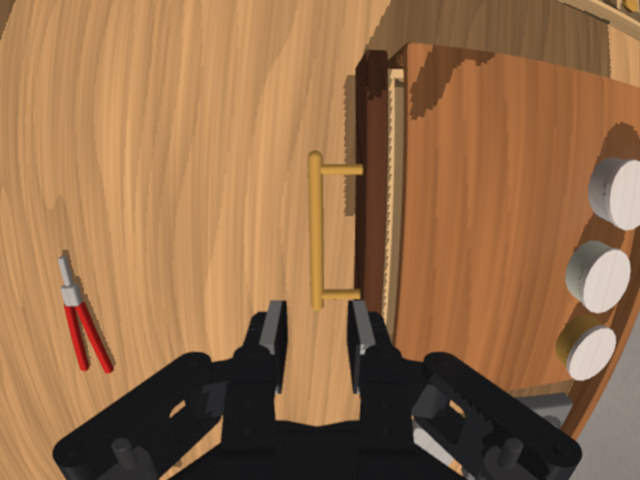

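The wrist view shows the brass bar from (315,153) to (317,307), and the shut fingers straddle its near end.

```bash
python3 - <<'E'
from h import *
w=cam('wrist')
H=cv2.cvtColor(w['image'],cv2.COLOR_RGB2HSV)
m=cv2.inRange(H[170:290,306:330],(17,110,90),(35,255,255))
p=np.argwhere(m>0)[:,::-1].astype(np.float32)
vx,vy,x0,y0=cv2.fitLine(p,cv2.DIST_HUBER,0,.01,.01).ravel();x0+=306;y0+=170
f=lambda v:(x0+vx/vy*(v-y0),v)
A,B=[onz(w,*f(v),.066) for v in(152.5,306.5)]
e=A-B;print(A,B,(A+B)/2,np.hypot(*e[:2]),np.degrees(np.arctan2(e[1],e[0])))
s=cam('scene')
# height check of ends across wrist & scene
for a,b in((f(152.5),(397.7,223.9)),(f(306.5),(364.2,241.4))): print(tri(w,a,s,b))
print(env.get_obs()['ee_pos'])
E
```

```text
[0.58319637 0.18373604 0.066     ] [0.59187308 0.05854582 0.066     ] [0.58753472 0.12114093 0.066     ] 0.12549054821209712 93.96472920031795
(array([0.58095098, 0.18098563, 0.05877097]), [np.float64(0.0032302745221132394), np.float64(0.0032302745221133213)])
(array([0.5921785 , 0.05901557, 0.06643291]), [np.float64(0.00039084531254614274), np.float64(0.00039084531254610446)])
[0.58802594 0.11762529 0.20032733]
```

The tool is already centred over the bar, so I'll descend to TCP z≈0.073 and close.

{"method": "move_arm", "body": {"deltas": [-0.39, 0, 0, 0.6, 0.15, -0.39, 0, 0, 0.6, 0, -0.39, 0, 0, 0.6, 0, -0.39, 0, 0, 0.5, 0, -0.39, 0, 0, 0.25, 0]}}

```text
t: 3.52
ee_pos: [0.5862, 0.1153, 0.0722]
orientation: [-179.8, 0.0, 94.0]
wrist_force: [-1.2, 0.7, -0.0]
grip_width: 0.306
gripper_force: 0.0
```

{"method": "move_arm", "body": {"deltas": [-1, 0, 0, 0, 0, -1, 0, 0, 0, 0, -1, 0, 0, 0, 0, -1, 0, 0, 0, 0]}}

```text
t: 4.03
ee_pos: [0.5882, 0.1164, 0.0742]
orientation: [179.9, 0.0, 94.1]
wrist_force: [0.4, 0.8, 0.4]
grip_width: 0.006
gripper_force: 0.0
```

It closed fully with no force, so it missed the bar. I'll take another look.

```bash
python3 - <<'E'
from h import *
w=cam('wrist');d=cam('side');s=cam('scene')
c=lambda I,u,v,w_,h_:cv2.resize(I['image'][v:v+h_,u:u+w_],(400,300),interpolation=cv2.INTER_CUBIC)
I=np.vstack([np.hstack([c(w,200,130,280,210),c(d,260,140,120,90)]),np.hstack([c(s,330,180,120,90),cv2.resize(w['image'],(400,300))])])
cv2.imwrite('pics/c2.png',I[:,:,::-1])
E
```

```text
(no output)
```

View pics/c2.png

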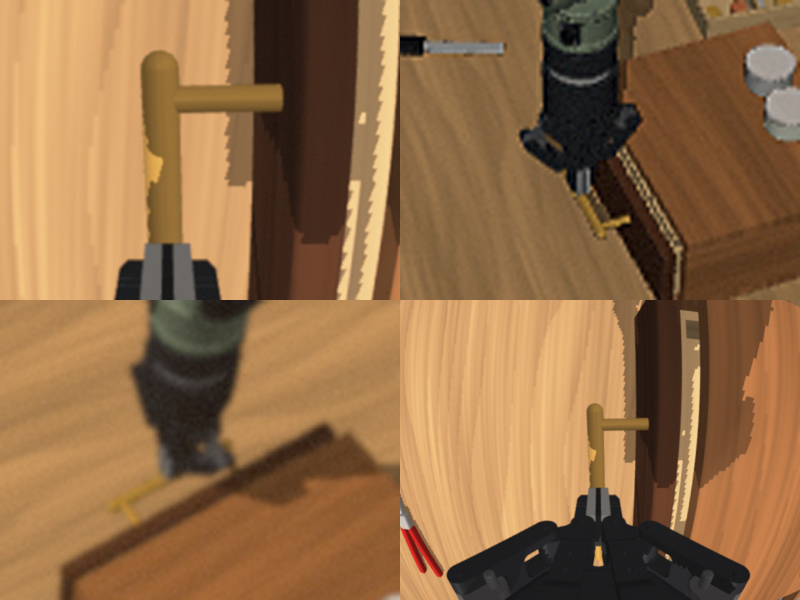

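```bash
python3 - <<'E'
from h import *
d=cam('side');s=cam('scene')
c=lambda I,u,v:cv2.resize(I['image'][v:v+60,u:u+40],(400,600),interpolation=cv2.INTER_CUBIC)
I=np.hstack([c(d,295,165),c(s,362,190)])
cv2.imwrite('pics/c3.png',I[:,:,::-1])
def proj(c,X):
    x=Rc(c).T@(np.array(X)-c['eye']);K=np.array(c['intrinsics']);return (K@(x/x[2]))[:2].round(1)
o=env.get_obs();p=o['ee_pos'];print(p,o['grip_width'])
for k in(-.006,.006,.025): print(k,proj(d,p-[0,0,k]),proj(s,p-[0,0,k]))
print('bar',proj(d,[.588,.116,.066]),proj(s,[.588,.116,.066]))
E
```

```text
[0.58774867 0.1163747  0.07358957] -0.0018820272832395732
-0.006 [313.1 195.1] [381.3 230.3]
0.006 [313.1 197.5] [380.9 232.5]
0.025 [313.1 201.3] [380.3 235.9]
bar [313.2 197.9] [380.8 232.9]
```

View pics/c3.png

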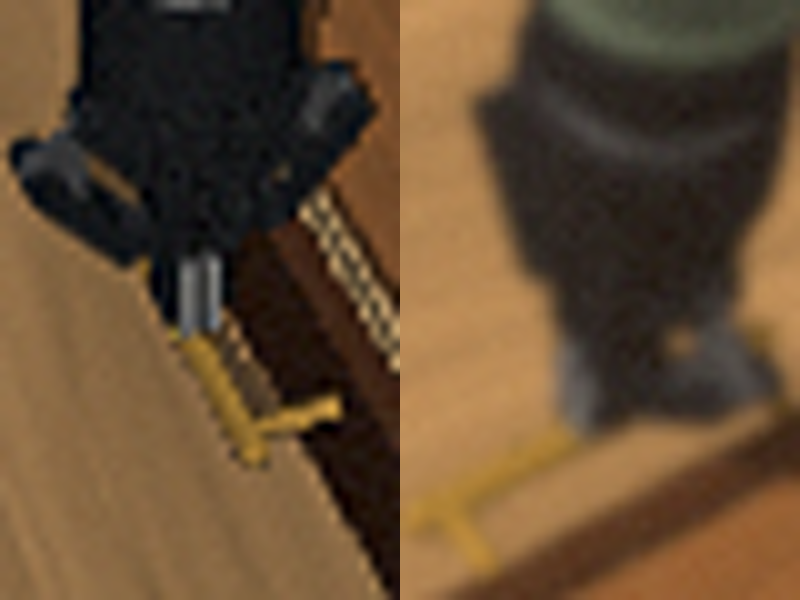

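Both views show the fingertips sitting level with the top of the bar. In side they end at about (315,198), not at the predicted (313,201), so they closed just above the bar. I'll reopen and go about 18 mm lower, watching the force.

{"method": "move_arm", "body": {"deltas": [-0.39, 0, 0, 0, 0, -0.39, 0, 0, 0, 0, -0.39, 0, 0, 0.1, 0, -0.39, 0, 0, 0.1, 0, -0.39, 0, 0, 0, 0]}}

```text
t: 4.9
ee_pos: [0.5871, 0.1163, 0.0627]
orientation: [-179.9, -0.0, 94.1]
wrist_force: [-0.7, -0.3, -0.7]
grip_width: 0.3
gripper_force: 0.0
```

{"method": "move_arm", "body": {"deltas": [-0.39, 0, 0, 0.08, 0, -0.39, 0, 0, 0.08, 0, -0.39, 0, 0, 0, 0]}}

```text
t: 5.28
ee_pos: [0.5874, 0.1163, 0.055]
orientation: [-180.0, -0.0, 94.1]
wrist_force: [-0.1, 0.5, -0.4]
grip_width: 0.303
gripper_force: 0.0
```

{"method": "move_arm", "body": {"deltas": [-1, 0, 0, 0, 0, -1, 0, 0, 0, 0, -1, 0, 0, 0, 0, -1, 0, 0, 0, 0]}}

```text
t: 5.78
ee_pos: [0.5877, 0.1164, 0.0557]
orientation: [180.0, 0.0, 94.1]
wrist_force: [0.0, -0.4, 2.1]
grip_width: 0.094
gripper_force: 58.7
```

The bar is now gripped at 58.7 N. I'll pull along tool -y.

{"method": "move_arm", "body": {"deltas": [-1, 0, -0.1, 0, 0, -1, 0, -0.2, 0, 0, -1, 0, -0.3, 0, 0, -1, 0, -0.3, 0, 0, -1, 0, -0.3, 0, 0]}}

```text
t: 6.4
ee_pos: [0.5272, 0.1104, 0.0556]
orientation: [180.0, 0.2, 94.0]
wrist_force: [2.5, -4.7, 0.0]
grip_width: 0.101
gripper_force: 59.2
```

{"method": "move_arm", "body": {"deltas": [-1, 0, -0.3, 0, 0, -1, 0, -0.3, 0, 0, -1, 0, -0.3, 0, 0, -1, 0, -0.3, 0, 0, -1, 0, -0.3, 0, 0]}}

```text
t: 7.02
ee_pos: [0.4525, 0.103, 0.0556]
orientation: [180.0, 0.5, 94.0]
wrist_force: [2.9, -13.1, -0.9]
grip_width: 0.102
gripper_force: 59.3
```

{"method": "move_arm", "body": {"deltas": [-1, -0.04, -0.15, 0, 0, -1, -0.02, -0.1, 0, 0, -1, 0, -0.08, 0, 0, -1, 0, 0, 0, 0]}}

```text
t: 7.52
ee_pos: [0.436, 0.1014, 0.0556]
orientation: [-180.0, 0.2, 94.0]
wrist_force: [0.2, -7.3, 3.2]
grip_width: 0.094
gripper_force: 59.5
```

{"method": "move_arm", "body": {"deltas": [-1, -0.03, -0.08, 0, 0, -1, -0.02, -0.06, 0, 0, -1, 0, -0.04, 0, 0, -1, 0, 0, 0, 0]}}

```text
t: 8.02
ee_pos: [0.4329, 0.101, 0.0558]
orientation: [179.5, -0.2, 94.1]
wrist_force: [14.4, 3.1, -17.7]
grip_width: 0.101
gripper_force: 58.5
```

The drawer is at its stop, 0.165 open. I'll release it and rise.

{"method": "move_arm", "body": {"deltas": [-0.39, 0, 0.06, 0, 0, -0.39, 0, 0, 0, 0, -0.39, 0, 0, -0.4, 0, -0.39, 0, 0, -0.9, 0, -0.39, 0, 0, -0.9, 0]}}

```text
t: 8.65
ee_pos: [0.4295, 0.0999, 0.1663]
orientation: [-179.9, -0.0, 94.1]
wrist_force: [0.2, 0.5, -0.1]
grip_width: 0.301
gripper_force: 0.0
```

{"method": "move_arm", "body": {"deltas": [1, -0.4, 0.5, -0.9, 0, 1, -0.3, 0.5, -0.9, 0, 1, 0, 0.3, -0.2, 0, 1, 0, 0, 0, 0]}}

```text
t: 9.15
ee_pos: [0.4987, 0.0694, 0.2659]
orientation: [180.0, -0.0, 94.0]
wrist_force: [-0.8, -0.9, -0.1]
grip_width: 1.003
gripper_force: 0.0
```

```bash
python3 - <<'E'
from h import *
w=cam('wrist');save(w,'w2.png');s=cam('scene');d=cam('side');save(s,'s2.png');save(d,'d2.png')
c=lambda I,u,v,a,b:cv2.resize(I['image'][v:v+b,u:u+a],(400,300),interpolation=cv2.INTER_CUBIC)
I=np.hstack([cv2.resize(w['image'],(533,400)),np.vstack([cv2.resize(s['image'][200:280,310:430],(267,200)),cv2.resize(d['image'][150:230,260:380],(267,200))])])
cv2.imwrite('pics/c4.png',I[:,:,::-1]);o=env.get_obs();print(o['ee_pos'],o['orientation'],w['eye'],w['attitude'])
E
```

```text
[0.49645623 0.06965871 0.26421283] [-1.79816795e+02 -2.92777004e-02  9.40828741e+01] [0.49294347 0.14867073 0.4081606 ] [ 1.62027816e+02 -6.31253799e-02  4.06515506e+00]
```

View pics/c4.png

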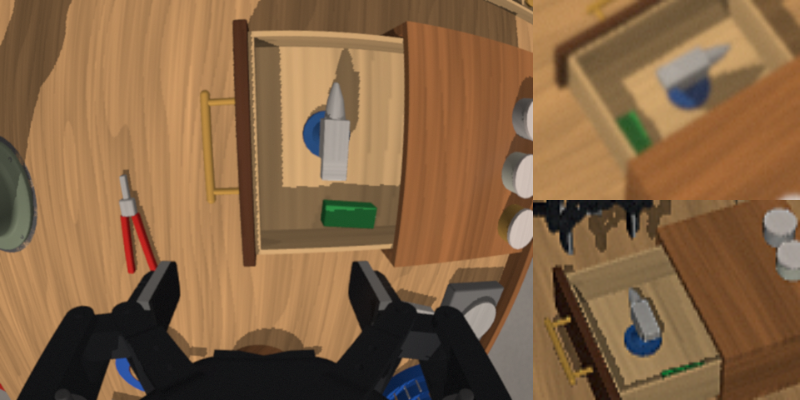

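The wrist view shows the anvil in the drawer, with its horn tip at about (402,96), its heel at about (400,215), its blue foot at (380,160) and the wax at (418,257). Next I'll measure it.

```bash
python3 - <<'E'
from h import *
w=cam('wrist');s=cam('scene');d=cam('side')
def seg(c,box,lo,hi):
    u0,v0,u1,v1=box;H=cv2.cvtColor(c['image'],cv2.COLOR_RGB2HSV)[v0:v1,u0:u1]
    n,l,st,ce=cv2.connectedComponentsWithStats(cv2.inRange(H,lo,hi));i=1+np.argmax(st[1:,4])
    return np.argwhere(l==i)[:,::-1]+[u0,v0]
def ends(p):
    p=p.astype(float);c=p.mean(0);ax=np.linalg.svd(p-c,full_matrices=0)[2][0]
    t=(p-c)@ax;return c,p[t<=t.min()+1].mean(0),p[t>=t.max()-1].mean(0)
G=((0,0,90),(179,55,255)); B=((100,120,40),(125,255,255))
q={}
for n,c,b in(('w',w,(375,80,430,225)),('s',s,(350,210,415,245)),('d',d,(290,175,330,215))):
    p=seg(c,b,*G);q[n]=ends(p);print(n,len(p),[x.round(1).tolist() for x in q[n]])
    f=seg(c,b if n!='w' else (350,120,400,200),*B);print(' foot',len(f),f.mean(0).round(1),f.min(0),f.max(0))
for a in(1,2):
    X=[onz(w,*q['w'][a],z).round(4) for z in(.070,.084)];print('w end',a,*X)
    for n,c in(('s',s),('d',d)):
        for b in(1,2):
            X,r=tri(w,q['w'][a],c,q[n][b]);
            if max(r)<.012:print(n,a,b,X.round(4),np.round(r,4))
X,r=tri(s,q['s'][1],d,q['d'][1]);print(X,r);X,r=tri(s,q['s'][2],d,q['d'][1]);print(X,r)
# body long sides in wrist, rows of rectangle
p=seg(w,(375,80,430,225),*G)
for v in range(100,216,10):
    r=p[p[:,1]==v,0]; 
    if len(r):print(v,r.min(),r.max(),onz(w,(r.min()+r.max())/2,v,.084).round(4)[:2],round(np.linalg.norm(onz(w,r.min(),v,.084)-onz(w,r.max()+1,v,.084)),4))
# finger height: bar ends again for z check
E
```

```text
w 3206 [[405.1, 166.4], [407.8, 99.8], [404.2, 216.3]]
 foot 770 [379.2 159.1] [368 134] [393 186]
s 283 [[379.3, 227.0], [396.0, 219.0], [368.5, 233.6]]
 foot 41 [377.  238.9] [372 236] [382 241]
d 149 [[309.7, 196.3], [303.3, 185.3], [314.3, 204.3]]
 foot 106 [307.7 206.7] [301 200] [317 211]
w end 1 [0.5698 0.1845 0.07  ] [0.5665 0.183  0.084 ]
s 1 1 [0.5683 0.1813 0.07  ] [0.0035 0.0035]
d 1 1 [0.5707 0.1848 0.0676] [0.0003 0.0003]
d 1 2 [ 0.6078  0.1979 -0.0574] [0.008 0.008]
w end 2 [0.5783 0.0758 0.07  ] [0.5747 0.0789 0.084 ]
s 2 2 [0.5781 0.0783 0.0749] [0.0018 0.0018]
d 2 1 [0.5514 0.0953 0.1585] [0.0039 0.0039]
d 2 2 [0.5789 0.0768 0.0747] [0.0017 0.0017]
[0.56930955 0.17643727 0.07509667] [np.float64(0.0007705681383934648), np.float64(0.0007705681383935334)]
[0.57257008 0.09406245 0.1176188 ] [np.float64(0.03497224847007738), np.float64(0.03497224847007738)]
100 404 409 [0.5654 0.1827] 0.0054
110 400 412 [0.5658 0.1738] 0.0117
120 398 415 [0.567 0.165] 0.0162
130 395 416 [0.5669 0.1561] 0.0198
140 398 417 [0.5696 0.1475] 0.0181
150 389 423 [0.5692 0.1386] 0.0318
160 389 423 [0.5701 0.1297] 0.0319
170 387 421 [0.5693 0.1207] 0.032
180 387 421 [0.5703 0.1118] 0.0322
190 389 420 [0.5719 0.1029] 0.0296
200 389 420 [0.573  0.0938] 0.0298
210 389 419 [0.5737 0.0846] 0.029
```

```bash
python3 - <<'E'
from h import *
w=cam('wrist');o=env.get_obs();z=o['ee_pos'][2]
g=w['image'][300:400].copy()
cv2.imwrite('pics/f.png',cv2.resize(w['image'][290:410,150:490],(680,240))[:,:,::-1])
for l,r in(((214,318),(420,318)),((210,316),(424,316))):
    a=ray(w,*l);b=ray(w,*r);a/=-a[2];b/=-b[2];h=.085/np.linalg.norm(a-b);P=np.array(w['eye'])+h*(a+b)/2;print(h,P,'ahead of TCP',z-P[2],o['ee_pos'])
# handle ends for cabinet yaw
H=cv2.cvtColor(w['image'],cv2.COLOR_RGB2HSV)
m=cv2.inRange(H[122:225,235:258],(17,110,70),(35,255,255));p=np.argwhere(m>0)[:,::-1]+[235,122]
L=[onz(w,p[p[:,1]==v,0].mean(),v,.066) for v in range(126,222,5)]
f=cv2.fitLine(np.array(L)[:,:2].astype(np.float32),cv2.DIST_HUBER,0,.001,.001).ravel();print('bar dir',np.degrees(np.arctan2(f[1],f[0])),f[2:])
E
```

```text
0.13114749778203283 [0.49672669 0.07543747 0.27569177] ahead of TCP -0.010870222165770327 [0.49733495 0.06956826 0.26482155]
0.12629819612914886 [0.49647694 0.07899985 0.28054107] ahead of TCP -0.01571952381865427 [0.49733495 0.06956826 0.26482155]
bar dir -84.40427 [0.4325086  0.10475718]
```

View pics/f.png

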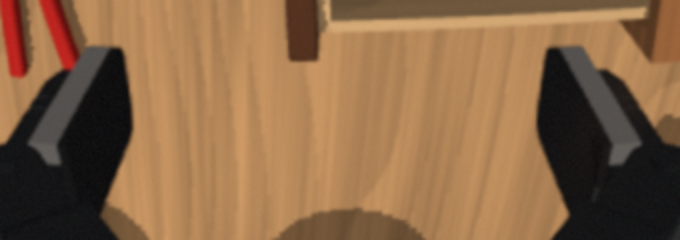

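The far corners of the open fingertips, at (214,315) and (422,315), put the tips about 13–16 mm behind the TCP when open. That makes them level with the TCP when shut, not the stated 25 mm ahead, and it fits the missed first pinch. So I'll grip the anvil with the TCP at about 0.05. Its axis is near (0.572, 0.124) and the horn points at about 93.2°.

```bash
python3 -c "
from h import *
plan([.572,.124,.15],93.2,3)"
```

```text
0.33,0.52,0.77,0.06
0.33,0.52,0.77,0.06
0.33,0.52,0.77,0.06
```

{"method": "move_arm", "body": {"deltas": [0.2, 0.33, 0.52, 0.77, 0.06, 0.2, 0.33, 0.52, 0.77, 0.06, 0.2, 0.33, 0.52, 0.77, 0.06, 0.2, 0, 0, 0, 0, 0.2, 0, 0, 0, 0]}}

```text
t: 10.12
ee_pos: [0.5723, 0.1238, 0.1501]
orientation: [-179.9, 0.0, 93.3]
wrist_force: [0.0, -0.9, 0.6]
grip_width: 0.604
gripper_force: 0.0
```

```bash
python3 - <<'E'
from h import *
w=cam('wrist');save(w,'w3.png');o=env.get_obs();print(o['ee_pos'],o['orientation'],o['grip_width'])
H=cv2.cvtColor(w['image'],cv2.COLOR_RGB2HSV)
m=cv2.inRange(H,(0,0,90),(179,55,255))
for v in range(100,320,15):
    r=np.where(m[v,250:400])[0]+250
    if len(r):print(v,r.min(),r.max(),len(r),[onz(w,x,v,.084).round(4)[:2].tolist() for x in(r.min(),r.max()+1)])
E
```

```text
[0.57277763 0.12371235 0.15096262] [1.79957724e+02 5.79894657e-03 9.32364650e+01] 0.6003455322943358
175 309 326 18 [[0.5648, 0.1775], [0.5749, 0.178]]
190 304 331 28 [[0.5624, 0.1687], [0.5783, 0.1696]]
205 301 333 33 [[0.5611, 0.16], [0.58, 0.161]]
220 301 335 35 [[0.5616, 0.1511], [0.5817, 0.1523]]
235 278 341 49 [[0.5485, 0.1413], [0.5859, 0.1435]]
250 294 355 49 [[0.5582, 0.1326], [0.5949, 0.1347]]
265 289 346 49 [[0.5556, 0.1229], [0.5904, 0.1249]]
280 296 339 44 [[0.5602, 0.1134], [0.5869, 0.1149]]
295 296 339 44 [[0.5605, 0.1033], [0.5877, 0.1048]]
310 297 396 53 [[0.5615, 0.0928], [0.6254, 0.0958]]
```

View pics/w3.png

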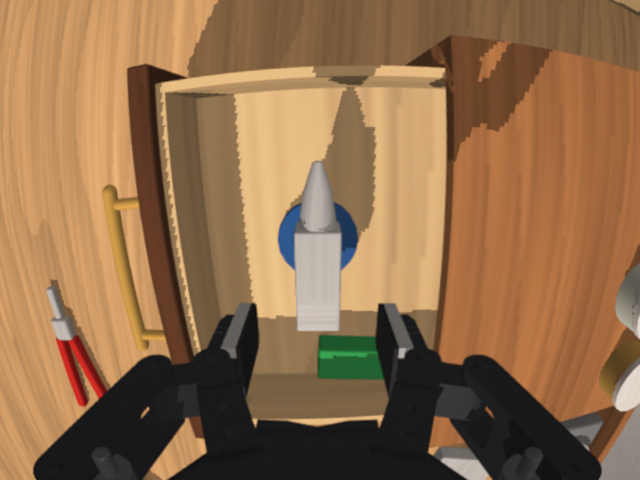

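The anvil is well centred between the fingers: body columns 296–340, foot at (318,238), horn straight ahead. I'll descend and grip.

{"method": "move_arm", "body": {"deltas": [0.2, 0, 0, 0.6, 0, 0.2, 0, 0, 0.6, 0, 0.2, 0, 0, 0.5, 0, 0.2, 0, 0, 0.28, 0, 0.2, 0, 0, 0, 0]}}

```text
t: 10.8
ee_pos: [0.5726, 0.1236, 0.0513]
orientation: [-180.0, 0.0, 93.2]
wrist_force: [0.0, -1.4, -0.2]
grip_width: 0.604
gripper_force: 0.0
```

{"method": "move_arm", "body": {"deltas": [-1, 0, 0, 0, 0, -1, 0, 0, 0, 0, -1, 0, 0, 0, 0, -1, 0, 0, 0, 0, -1, 0, 0, 0, 0]}}

```text
t: 11.42
ee_pos: [0.574, 0.124, 0.0526]
orientation: [179.9, 0.0, 93.2]
wrist_force: [-0.9, 0.2, 6.7]
grip_width: 0.322
gripper_force: 60.7
```

{"method": "move_arm", "body": {"deltas": [-1, 0, 0, -0.1, 0, -1, 0, 0, -0.3, 0, -1, 0, 0, -0.6, 0, -1, 0, 0, -0.8, 0, -1, 0, 0, -0.8, 0]}}

```text
t: 12.05
ee_pos: [0.572, 0.1239, 0.1821]
orientation: [-179.9, -0.0, 93.2]
wrist_force: [0.6, -0.5, -8.7]
grip_width: 0.316
gripper_force: 60.3
```

```bash
python3 - <<'E'
from h import *
w=cam('wrist');save(w,'w4.png');o=env.get_obs();print(o['t'],o['ee_pos'],o['orientation'],o['wrist_force'],o['wrist_torque'],o['grip_width'])
print(o['joint_positions'])
H=cv2.cvtColor(w['image'],cv2.COLOR_RGB2HSV);m=cv2.inRange(H,(0,0,90),(179,55,255))
for v in range(150,300,10):
    r=np.where(m[v,270:370])[0]+270
    if len(r):print(v,r.min(),r.max(),len(r))
plan([.5163,-.307,.24],10.3,20)
E
```

```text
12.1 [0.57507414 0.12423631 0.18817134] [ 1.79600320e+02 -1.47010452e-02  9.32497835e+01] [ 2.21271746  0.03306799 -2.41628916] [ 0.02373287 -0.24810408  0.03889968] 0.3206812028881288
[ 5.00289171e+00  2.41540895e+01 -9.37342323e+00  5.60725451e+01
  2.46661434e-03  9.17531681e+01]
190 308 325 18
200 306 328 23
210 304 332 29
220 298 335 35
230 300 338 39
240 298 341 44
250 295 356 50
260 289 344 52
270 292 345 54
280 290 346 57
290 283 352 67
-0.43,-0.08,-0.05,0.9
-0.43,-0.05,-0.05,0.9
-0.43,-0.02,-0.05,0.9
-0.44,0.01,-0.05,0.9
-0.43,0.04,-0.05,0.9
-0.43,0.07,-0.05,0.9
-0.42,0.1,-0.05,0.9
-0.41,0.13,-0.05,0.9
-0.4,0.16,-0.05,0.9
-0.39,0.19,-0.05,0.9
-0.38,0.22,-0.05,0.9
-0.36,0.25,-0.05,0.9
-0.34,0.27,-0.05,0.9
-0.32,0.3,-0.05,0.9
-0.3,0.32,-0.05,0.9
-0.27,0.34,-0.05,0.9
-0.25,0.36,-0.05,0.9
-0.22,0.37,-0.05,0.9
-0.19,0.39,-0.05,0.9
-0.16,0.4,-0.05,0.9
```

View pics/w4.png

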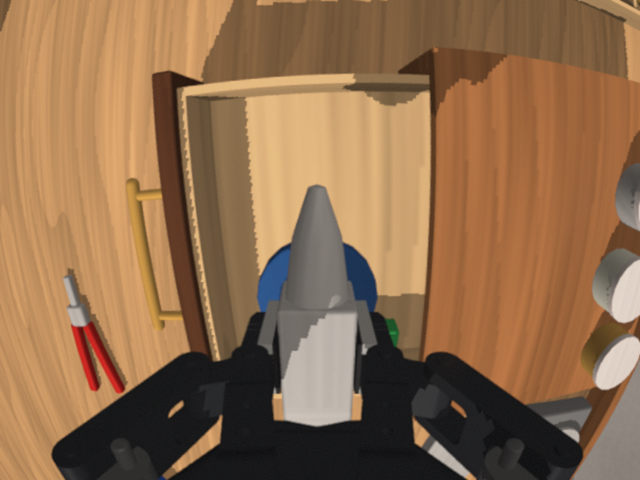

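The anvil is held centred and upright, with its foot out of the drawer. I'll carry it to above the block while turning it.

{"method": "move_arm", "body": {"deltas": [-1, -0.43, -0.08, -0.05, 0.9, -1, -0.43, -0.05, -0.05, 0.9, -1, -0.43, -0.02, -0.05, 0.9, -1, -0.44, 0.01, -0.05, 0.9, -1, -0.43, 0.04, -0.05, 0.9]}}

```text
t: 12.72
ee_pos: [0.5568, 0.0144, 0.1919]
orientation: [-179.8, 0.1, 72.3]
wrist_force: [0.4, 0.4, -8.1]
grip_width: 0.317
gripper_force: 60.5
```

{"method": "move_arm", "body": {"deltas": [-1, -0.43, 0.07, -0.05, 0.9, -1, -0.42, 0.1, -0.05, 0.9, -1, -0.41, 0.13, -0.05, 0.9, -1, -0.4, 0.16, -0.05, 0.9, -1, -0.39, 0.19, -0.05, 0.9]}}

```text
t: 13.35
ee_pos: [0.5415, -0.0924, 0.2044]
orientation: [-179.8, 0.1, 51.7]
wrist_force: [0.2, -0.1, -8.1]
grip_width: 0.315
gripper_force: 60.5
```

{"method": "move_arm", "body": {"deltas": [-1, -0.38, 0.22, -0.05, 0.9, -1, -0.36, 0.25, -0.05, 0.9, -1, -0.34, 0.27, -0.05, 0.9, -1, -0.32, 0.3, -0.05, 0.9, -1, -0.3, 0.32, -0.05, 0.9]}}

```text
t: 13.98
ee_pos: [0.5272, -0.2006, 0.2171]
orientation: [-179.9, 0.1, 31.0]
wrist_force: [0.1, 0.4, -8.2]
grip_width: 0.321
gripper_force: 60.5
```

{"method": "move_arm", "body": {"deltas": [-1, -0.27, 0.34, -0.05, 0.9, -1, -0.25, 0.36, -0.05, 0.9, -1, -0.22, 0.37, -0.05, 0.9, -1, -0.19, 0.39, -0.05, 0.9, -1, -0.16, 0.4, -0.05, 0.9]}}

```text
t: 14.6
ee_pos: [0.5148, -0.3082, 0.231]
orientation: [-180.0, 0.0, 10.5]
wrist_force: [1.0, -0.7, -8.0]
grip_width: 0.318
gripper_force: 60.5
```

```bash
cat > m.py <<'E'
from h import *
w=cam('wrist');o=env.get_obs();print(o['t'],o['ee_pos'],o['orientation'],o['grip_width'])
H=cv2.cvtColor(w['image'],cv2.COLOR_RGB2HSV)
n,l,st,ce=cv2.connectedComponentsWithStats(cv2.inRange(H,(0,150,80),(6,255,255))|cv2.inRange(H,(175,150,80),(179,255,255)))
for i in range(1,n):
    if st[i,4]>60: X=onz(w,*ce[i],.04); print('red',ce[i].round(1),st[i,4],X.round(4),'rel TCP yaw',np.degrees(np.arctan2(X[1]-o['ee_pos'][1],X[0]-o['ee_pos'][0])).round(2))
m=cv2.inRange(H,(0,0,60),(179,55,255))[:300,250:390]
n,l,st,ce=cv2.connectedComponentsWithStats(m);i=1+np.argmax(st[1:,4]);p=np.argwhere(l==i)[:,::-1]+[250,0]
v=p[:,1].min();u=p[p[:,1]<=v+1,0].mean();X=onz(w,u,v,o['ee_pos'][2]+.0174);e=X-o['ee_pos'];print('horn',u,v,X.round(4),np.hypot(*e[:2]),np.degrees(np.arctan2(e[1],e[0])))
cv2.imwrite('pics/w5.png',w['image'][:,:,::-1])
E
python3 m.py
```

```text
14.65 [ 0.5145501  -0.31164044  0.23133842] [1.79785698e+02 5.48005558e-02 1.02301827e+01] 0.31781999130283073
red [315.1 132.9] 689 [ 0.5894 -0.2924  0.04  ] rel TCP yaw 14.43
red [616.4 184.6] 3266 [ 0.6226 -0.6384  0.04  ] rel TCP yaw -71.71
red [586.8 275.1] 351 [ 0.5094 -0.6357  0.04  ] rel TCP yaw -90.91
red [ 99.9 318.5] 599 [ 0.3525 -0.0797  0.04  ] rel TCP yaw 124.95
red [104.7 338.4] 633 [ 0.3252 -0.0837  0.04  ] rel TCP yaw 129.72
horn 316.8666666666667 185 [ 0.5746 -0.2971  0.2487] 0.06181900056299865 13.571191321144735
```

The mark is at column 315 and the horn at column 317, so they line up. I'll lower in stages.

{"method": "move_arm", "body": {"deltas": [-1, 0, 0, 0.7, 0, -1, 0, 0, 0.7, 0, -1, 0, 0, 0.7, 0, -1, 0, 0, 0.4, 0, -1, 0, 0, 0, 0]}}

```text
t: 15.28
ee_pos: [0.5137, -0.3062, 0.1041]
orientation: [-179.8, 0.2, 10.7]
wrist_force: [-0.9, 0.3, -7.7]
grip_width: 0.32
gripper_force: 60.6
```

```bash
python3 m.py; python3 - <<'E'
from h import *
P=[env.get_obs()['ee_pos'] for _ in range(3)];print(np.mean(P,0))
for n,pt in(('scene',(236,273)),('side',(329,304))):
    I=cv2.imread(f'pics/{n}0.png');u,v=pt;g=cv2.cvtColor(I,cv2.COLOR_BGR2GRAY)
    # wooden block reddish ring vs lighter spot: spot edge dark line -> radial darkest
    q=[]
    for a in np.linspace(0,2*np.pi,48,endpoint=False):
        r=np.arange(7,16,.25);x=(u+r*np.cos(a)).astype(np.float32)[None];y=(v+r*np.sin(a)).astype(np.float32)[None]
        s=cv2.remap(g,x,y,cv2.INTER_LINEAR)[0].astype(float);k=s.argmin();q.append([x[0,k],y[0,k]])
    e=cv2.fitEllipseDirect(np.array(q,np.float32));c={'n':n}
    c=cam(n);print(n,e,onz(c,*e[0],.04))
E
```

```text
15.325 [ 0.51473258 -0.30694508  0.10555622] [-1.79936101e+02  5.96385245e-02  1.06690251e+01] 0.3181029122568981
red [318.9 133.4] 1833 [ 0.5896 -0.2927  0.04  ] rel TCP yaw 10.77
red [ 52.7 384.3] 1760 [ 0.353  -0.0946  0.04  ] rel TCP yaw 127.3
horn 316.1333333333333 185 [ 0.5737 -0.2948  0.123 ] 0.060195284785624074 11.66044485318978
[ 0.51473258 -0.30694508  0.10555622]
scene ((236.2254638671875, 273.27825927734375), (22.931884765625, 25.2742862701416), 59.54751205444336) [ 0.51475745 -0.30704126  0.04      ]
side ((329.1319274902344, 304.0810546875), (19.36433219909668, 22.65180206298828), 94.35552215576172) [ 0.51656869 -0.30717481  0.04      ]
```

The TCP is within 1 mm of the block's centre at (0.5155, -0.307). I'll lower slowly until contact.

{"method": "move_arm", "body": {"deltas": [-1, 0, 0, 0.2, 0, -1, 0, 0, 0.2, 0, -1, 0, 0, 0.1, 0, -1, 0, 0, 0.04, 0, -1, 0, 0, 0, 0]}}

```text
t: 16.05
ee_pos: [0.5152, -0.3067, 0.0788]
orientation: [-180.0, 0.0, 10.7]
wrist_force: [0.4, 0.7, -7.5]
grip_width: 0.316
gripper_force: 60.9
```

{"method": "move_arm", "body": {"deltas": [-1, 0, 0, 0.04, 0, -1, 0, 0, 0, 0]}}

```text
t: 16.3
ee_pos: [0.5152, -0.3068, 0.077]
orientation: [180.0, -0.0, 10.7]
wrist_force: [-1.3, -0.3, -8.6]
grip_width: 0.316
gripper_force: 60.8
```

{"method": "move_arm", "body": {"deltas": [-1, 0, 0, 0.04, 0, -1, 0, 0, 0, 0]}}

```text
t: 16.55
ee_pos: [0.5151, -0.3067, 0.0748]
orientation: [-180.0, 0.0, 10.7]
wrist_force: [-0.3, -0.1, -7.6]
grip_width: 0.317
gripper_force: 60.8
```

{"method": "move_arm", "body": {"deltas": [-1, 0, 0, 0.03, 0, -1, 0, 0, 0, 0]}}

```text
t: 16.8
ee_pos: [0.5151, -0.3067, 0.0733]
orientation: [-180.0, 0.0, 10.7]
wrist_force: [0.1, 0.0, -8.1]
grip_width: 0.32
gripper_force: 60.9
```

{"method": "move_arm", "body": {"deltas": [-1, 0, 0, 0.03, 0, -1, 0, 0, 0, 0]}}

```text
t: 17.05
ee_pos: [0.5151, -0.3067, 0.0718]
orientation: [-180.0, 0.0, 10.7]
wrist_force: [-0.5, 1.2, -8.0]
grip_width: 0.317
gripper_force: 60.8
```

{"method": "move_arm", "body": {"deltas": [-1, 0, 0, 0.03, 0, -1, 0, 0, 0, 0]}}

```text
t: 17.3
ee_pos: [0.5153, -0.3069, 0.0706]
orientation: [180.0, -0.0, 10.7]
wrist_force: [-0.3, 0.1, -6.6]
grip_width: 0.318
gripper_force: 60.9
```

Contact is just beginning, so I'll go one small step more.

{"method": "move_arm", "body": {"deltas": [-1, 0, 0, 0.02, 0, -1, 0, 0, 0, 0]}}

```text
t: 17.55
ee_pos: [0.5153, -0.3069, 0.0706]
orientation: [180.0, -0.0, 10.7]
wrist_force: [-3.7, 3.4, 4.3]
grip_width: 0.317
gripper_force: 62.5
```

{"method": "move_arm", "body": {"deltas": [-0.15, 0, 0, 0, 0, 0, 0, 0, 0, 0, 0.2, 0, 0, 0, 0, 0.2, 0, 0, 0, 0, 0.2, 0, 0, 0, 0]}}

```text
t: 18.18
ee_pos: [0.5152, -0.3068, 0.0694]
orientation: [180.0, -0.0, 10.7]
wrist_force: [-0.1, -0.3, -0.7]
grip_width: 0.601
gripper_force: 0.0
```

{"method": "move_arm", "body": {"deltas": [0.2, 0, 0, -0.2, 0, 0.2, 0, 0, -0.5, 0, 0.2, 0, 0, -0.8, 0, 0.2, 0, 0, -0.8, 0, 0.2, 0, 0, -0.5, 0]}}

```text
t: 18.8
ee_pos: [0.5159, -0.3073, 0.2126]
orientation: [179.9, -0.1, 10.7]
wrist_force: [0.5, -0.4, -0.1]
grip_width: 0.601
gripper_force: 0.0
```

```bash
python3 - <<'E'
from h import *
w=cam('wrist');o=env.get_obs();print(o['t'],o['ee_pos'],o['orientation'],o['grip_width'])
H=cv2.cvtColor(w['image'],cv2.COLOR_RGB2HSV)
def big(m,b):
    u0,v0,u1,v1=b;n,l,st,ce=cv2.connectedComponentsWithStats(m[v0:v1,u0:u1]);i=1+np.argmax(st[1:,4]);return np.argwhere(l==i)[:,::-1]+[u0,v0]
r=big(cv2.inRange(H,(0,150,80),(6,255,255)),(250,50,390,300)).mean(0);print('red',r,onz(w,*r,.04))
p=big(cv2.inRange(H,(0,0,90),(179,55,255)),(270,60,365,330))
t=p[p[:,1]<=p[:,1].min()+1].mean(0);b=p[p[:,1]>=p[:,1].max()-1].mean(0)
T=onz(w,*t,.088);B=onz(w,*b,.102);e=T-B;print(t,b,T,B,np.hypot(*e[:2]),np.degrees(np.arctan2(e[1],e[0])),'axis',T-.062*np.array([np.cos(np.radians(10.7)),np.sin(np.radians(10.7)),0]))
f=big(cv2.inRange(H,(100,120,40),(125,255,255)),(240,100,400,330))
print('foot',len(f),f.min(0),f.max(0));u=(f[:,0].min()+f[:,0].max())/2;print(onz(w,u,f[f[:,0]<=f[:,0].min()+1,1].mean(),.05))
E
```

```text
18.85 [ 0.51702656 -0.30813597  0.21558564] [179.6791727   -0.28382786  10.74374126] 0.6016439490696389
red [315.60582011 134.08994709] [ 0.59021932 -0.29220918  0.04      ]
[316.  157.7] [316.25352113 299.49295775] [ 0.57412588 -0.29567918  0.088     ] [ 0.47180325 -0.31527431  0.102     ] 0.10418200067021843 10.841079450679356 axis [ 0.51320388 -0.30719051  0.088     ]
foot 554 [282 195] [300 250]
[ 0.51224851 -0.28575115  0.05      ]
```

The anvil stands at about (0.514, -0.307) with a yaw of 10.8°, against 10.7° for the mark. Next is shutting the drawer, pinching the bar again.

```bash
python3 -c "
from h import *
plan([.433,.101,.18],95.5,20)"
```

```text
-0.01,-0.42,0.04,-0.92
0.02,-0.42,0.04,-0.92
0.06,-0.41,0.04,-0.92
0.09,-0.41,0.04,-0.92
0.12,-0.4,0.04,-0.92
0.15,-0.39,0.04,-0.92
0.17,-0.38,0.04,-0.92
0.2,-0.37,0.04,-0.92
0.23,-0.35,0.04,-0.92
0.25,-0.33,0.04,-0.92
0.28,-0.31,0.04,-0.92
0.3,-0.29,0.04,-0.92
0.32,-0.27,0.04,-0.92
0.34,-0.24,0.04,-0.92
0.36,-0.22,0.04,-0.92
0.37,-0.19,0.04,-0.92
0.38,-0.16,0.04,-0.92
0.4,-0.13,0.04,-0.92
0.4,-0.11,0.04,-0.92
0.41,-0.07,0.04,-0.92
```

{"method": "move_arm", "body": {"deltas": [0.2, -0.01, -0.42, 0, -0.92, 0.2, 0.02, -0.42, 0, -0.92, 0.2, 0.06, -0.41, 0, -0.92, 0.2, 0.09, -0.41, 0, -0.92, 0.2, 0.12, -0.4, 0, -0.92]}}

```text
t: 19.48
ee_pos: [0.4942, -0.2035, 0.2097]
orientation: [180.0, -0.0, 32.0]
wrist_force: [0.0, -0.1, 0.5]
grip_width: 0.595
gripper_force: 0.0
```

{"method": "move_arm", "body": {"deltas": [-0.4, 0.15, -0.39, 0.04, -0.92, -0.4, 0.17, -0.38, 0.04, -0.92, -0.4, 0.2, -0.37, 0.04, -0.92, -0.4, 0.23, -0.35, 0.04, -0.92, -0.4, 0.25, -0.33, 0.04, -0.92]}}

```text
t: 20.1
ee_pos: [0.4735, -0.1013, 0.1997]
orientation: [180.0, -0.0, 53.0]
wrist_force: [0.2, -0.1, -0.1]
grip_width: 0.299
gripper_force: 0.0
```

{"method": "move_arm", "body": {"deltas": [-0.4, 0.28, -0.31, 0.04, -0.92, -0.4, 0.3, -0.29, 0.04, -0.92, -0.4, 0.32, -0.27, 0.04, -0.92, -0.4, 0.34, -0.24, 0.04, -0.92, -0.4, 0.36, -0.22, 0.04, -0.92]}}

```text
t: 20.72
ee_pos: [0.4535, 0.0013, 0.1897]
orientation: [180.0, -0.0, 74.1]
wrist_force: [0.9, 1.2, -0.3]
grip_width: 0.299
gripper_force: 0.0
```

{"method": "move_arm", "body": {"deltas": [-0.4, 0.37, -0.19, 0.04, -0.92, -0.4, 0.38, -0.16, 0.04, -0.92, -0.4, 0.4, -0.13, 0.04, -0.92, -0.4, 0.4, -0.11, 0.04, -0.92, -0.4, 0.41, -0.07, 0.04, -0.92]}}

```text
t: 21.35
ee_pos: [0.4335, 0.1034, 0.1797]
orientation: [180.0, -0.0, 95.2]
wrist_force: [-0.2, 0.1, -0.4]
grip_width: 0.301
gripper_force: 0.0
```

{"method": "move_arm", "body": {"deltas": [-0.4, 0, 0, 0, 0]}}

```text
t: 21.48
ee_pos: [0.4333, 0.1036, 0.1796]
orientation: [-180.0, 0.0, 95.2]
wrist_force: [-0.5, -0.0, 0.3]
grip_width: 0.305
gripper_force: 0.0
```

```bash
cat > bar.py <<'E'
from h import *
w=cam('wrist');o=env.get_obs();print(o['t'],o['ee_pos'],o['orientation'],o['grip_width'])
H=cv2.cvtColor(w['image'],cv2.COLOR_RGB2HSV);m=cv2.inRange(H,(17,110,70),(35,255,255))[:,300:334]
L=[]
for v in range(120,300,4):
    r=np.where(m[v])[0]+300
    if 12<len(r)<26:L.append(onz(w,r.mean(),v,.066)[:2])
L=np.array(L,np.float32);f=cv2.fitLine(L,cv2.DIST_HUBER,0,.001,.001).ravel()
y=o['ee_pos'][1];print(len(L),L[:,1].min(),L[:,1].max(),'bar x at TCP y',f[2]+f[0]/f[1]*(y-f[3]),'dir',np.degrees(np.arctan2(f[1],f[0])))
cv2.imwrite('pics/bar.png',w['image'][:,:,::-1])
E
python3 bar.py
```

```text
21.525 [0.4335764  0.10293877 0.1796352 ] [1.79988520e+02 2.03604407e-02 9.50975030e+01] 0.29839154447737926
35 0.06055625 0.16190141 bar x at TCP y 0.4341532906489571 dir -84.43307
```

Centred over the bar. I'll descend to 0.053 and pinch it.

{"method": "move_arm", "body": {"deltas": [-0.4, 0, 0, 0.7, -0.1, -0.4, 0, 0, 0.7, 0, -0.4, 0, 0, 0.6, 0, -0.4, 0, 0, 0.5, 0, -0.4, 0, 0, 0.04, 0]}}

```text
t: 22.15
ee_pos: [0.4325, 0.1019, 0.0513]
orientation: [-179.8, 0.0, 95.4]
wrist_force: [-0.4, -0.3, 0.1]
grip_width: 0.302
gripper_force: 0.0
```

{"method": "move_arm", "body": {"deltas": [-1, 0, 0, 0, 0, -1, 0, 0, 0, 0, -1, 0, 0, 0, 0, -1, 0, 0, 0, 0]}}

```text
t: 22.65
ee_pos: [0.4343, 0.1023, 0.0531]
orientation: [179.9, 0.1, 95.5]
wrist_force: [0.2, -3.7, -0.2]
grip_width: 0.102
gripper_force: 58.8
```

{"method": "move_arm", "body": {"deltas": [-1, 0, 0.1, 0, 0, -1, 0, 0.2, 0, 0, -1, 0, 0.3, 0, 0, -1, 0, 0.3, 0, 0, -1, 0, 0.3, 0, 0]}}

```text
t: 23.28
ee_pos: [0.4949, 0.1084, 0.0531]
orientation: [179.9, 0.0, 95.5]
wrist_force: [-1.3, -3.3, 5.0]
grip_width: 0.102
gripper_force: 59.6
```

{"method": "move_arm", "body": {"deltas": [-1, 0, 0.3, 0, 0, -1, 0, 0.3, 0, 0, -1, 0, 0.3, 0, 0, -1, 0, 0.3, 0, 0, -1, 0, 0.3, 0, 0]}}

```text
t: 23.9
ee_pos: [0.5695, 0.1157, 0.0531]
orientation: [179.9, 0.0, 95.5]
wrist_force: [-1.1, -3.2, 4.8]
grip_width: 0.097
gripper_force: 59.6
```

{"method": "move_arm", "body": {"deltas": [-1, 0, 0.2, 0, 0, -1, 0, 0.1, 0, 0, -1, 0, 0.1, 0, 0, -1, 0, 0.08, 0, 0, -1, 0, 0, 0, 0]}}

```text
t: 24.52
ee_pos: [0.5934, 0.1181, 0.0531]
orientation: [179.9, 0.0, 95.5]
wrist_force: [1.0, -4.6, 5.0]
grip_width: 0.1
gripper_force: 59.5
```

{"method": "move_arm", "body": {"deltas": [-1, 0, 0.06, 0, 0, -1, 0, 0.04, 0, 0, -1, 0, 0, 0, 0]}}

```text
t: 24.9
ee_pos: [0.5976, 0.1185, 0.0531]
orientation: [179.9, 0.0, 95.5]
wrist_force: [0.0, -3.9, 6.4]
grip_width: 0.1
gripper_force: 59.6
```

{"method": "move_arm", "body": {"deltas": [-1, 0, 0.06, 0, 0, -1, 0, 0, 0, 0]}}

```text
t: 25.15
ee_pos: [0.5977, 0.1185, 0.053]
orientation: [-179.8, 0.0, 95.5]
wrist_force: [-7.6, -4.4, 13.8]
grip_width: 0.102
gripper_force: 60.4
```

The push-back force at 0.5977 shows the drawer is shut. I'll release and rise clear.

{"method": "move_arm", "body": {"deltas": [-0.43, 0, -0.05, 0, 0, -0.43, 0, 0, 0, 0, -0.43, 0, 0, 0, 0, -0.43, 0, 0, -0.3, 0, -0.43, 0, 0, -0.8, 0]}}

```text
t: 25.78
ee_pos: [0.5959, 0.1186, 0.1068]
orientation: [-179.8, -0.0, 95.5]
wrist_force: [0.6, 1.1, 0.5]
grip_width: 0.286
gripper_force: 0.0
```

{"method": "move_arm", "body": {"deltas": [-0.43, 0, 0, -0.8, 0, -0.43, 0, 0, -0.7, 0, -0.43, 0, 0, 0, 0, -0.43, 0, 0, 0, 0]}}

```text
t: 26.28
ee_pos: [0.5973, 0.1186, 0.1827]
orientation: [180.0, -0.0, 95.5]
wrist_force: [-0.1, -0.0, -0.6]
grip_width: 0.285
gripper_force: 0.0
```

```bash
python3 bar.py; python3 - <<'E'
from h import *
s=cam('scene');d=cam('side')
for n,c,b in(('s',s,(200,235,290,315)),('d',d,(295,260,370,335))):
    u0,v0,u1,v1=b;H=cv2.cvtColor(c['image'],cv2.COLOR_RGB2HSV)[v0:v1,u0:u1]
    for k,lo,hi in(('steel',(0,0,90),(179,55,255)),('foot',(100,120,40),(125,255,255)),('red',(0,150,90),(6,255,255))):
        q,l,st,ce=cv2.connectedComponentsWithStats(cv2.inRange(H,lo,hi));i=1+np.argmax(st[1:,4]);print(n,k,st[i,4],(ce[i]+[u0,v0]).round(1),onz(c,*(ce[i]+[u0,v0]),{'steel':.09,'foot':.05,'red':.04}[k]).round(3))
g=lambda f:cv2.imread('pics/'+f)[:,:,::-1].astype(int)
# bystander change check vs start
for n,c in(('scene',s),('side',d)):
    D=(np.abs(g(n+'0.png')-c['image']).max(2)>60).astype(np.uint8);q,l,st,ce=cv2.connectedComponentsWithStats(cv2.morphologyEx(D,cv2.MORPH_OPEN,np.ones((3,3))))
    print(n,[(ce[i].round().tolist(),int(st[i,4])) for i in range(1,q) if st[i,4]>25])
E
```

```text
26.325 [0.59678567 0.11858911 0.18187046] [-1.79925354e+02 -6.69253506e-03  9.55343969e+01] 0.2861316609641121
36 0.0741493 0.17951451 bar x at TCP y 0.5975707904504384 dir -84.24842
s steel 345 [233.2 265. ] [ 0.515 -0.307  0.09 ]
s foot 71 [206.7 237. ] [ 0.37  -0.344  0.05 ]
s red 72 [250.5 293. ] [ 0.589 -0.293  0.04 ]
d steel 306 [329. 295.] [ 0.515 -0.308  0.09 ]
d foot 137 [329.8 306.2] [ 0.514 -0.321  0.05 ]
d red 62 [351.1 295.2] [ 0.591 -0.295  0.04 ]
scene [([28.0, 27.0], 2535), ([225.0, 2.0], 60), ([310.0, 10.0], 130), ([366.0, 15.0], 1666), ([300.0, 18.0], 81), ([233.0, 22.0], 32), ([290.0, 31.0], 361), ([414.0, 91.0], 6524), ([308.0, 56.0], 30), ([299.0, 90.0], 1332), ([236.0, 72.0], 132), ([33.0, 90.0], 127), ([78.0, 133.0], 1839), ([354.0, 105.0], 82), ([519.0, 108.0], 53), ([475.0, 157.0], 3802), ([371.0, 149.0], 417), ([542.0, 154.0], 101), ([393.0, 191.0], 1060), ([341.0, 195.0], 1753), ([259.0, 199.0], 744), ([630.0, 198.0], 59), ([625.0, 210.0], 42), ([543.0, 237.0], 2427), ([230.0, 260.0], 185), ([244.0, 269.0], 64), ([233.0, 276.0], 156), ([279.0, 276.0], 28)]
side [([140.0, 3.0], 34), ([178.0, 44.0], 1469), ([144.0, 32.0], 47), ([220.0, 51.0], 75), ([328.0, 68.0], 292), ([80.0, 95.0], 230), ([108.0, 102.0], 289), ([233.0, 90.0], 27), ([179.0, 107.0], 172), ([329.0, 104.0], 95), ([334.0, 117.0], 89), ([235.0, 117.0], 94), ([178.0, 127.0], 650), ([153.0, 122.0], 45), ([317.0, 146.0], 1056), ([157.0, 146.0], 114), ([196.0, 162.0], 414), ([129.0, 155.0], 89), ([168.0, 156.0], 43), ([105.0, 168.0], 75), ([207.0, 191.0], 483), ([134.0, 189.0], 469), ([96.0, 218.0], 207), ([146.0, 223.0], 344), ([115.0, 221.0], 27), ([140.0, 237.0], 83), ([199.0, 258.0], 167), ([170.0, 265.0], 28), ([193.0, 286.0], 224), ([329.0, 293.0], 170), ([186.0, 317.0], 1100), ([330.0, 306.0], 172), ([201.0, 355.0], 1178)]
```

```bash
python3 -c "
from h import *
print(env.close_job())"
```

```text
the job is handed in; nothing more can be done
None
```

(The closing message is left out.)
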